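Push an empty tin through the recycling bin's spring flap

ROBOT

A 7-joint arm with a two-finger parallel gripper is mounted at the origin on a cart in front of the work surface, level with it; the furniture and walls round the work are solid. World frame = base frame: x ahead of the robot, y to its left, z up, the work surface at z = 0. Lengths are in mm, angles in rad, forces in N, time in s.
With the tool pointing down it reaches from about 350 to 900 mm from the base axis. Payload 8.1 kg.
Tool frame: the origin (TCP) lies on the centre line of the jaws, within the pads' length; the fingertips stand 11 mm ahead of it and the grasp point (between the pads) lies 8 mm behind it (nose_length is the distance from the TCP to the fingertips, in mm); z points along the fingers, y is the line along which they close (so a half turn about z gives the same grasp; the last joint's range is limited). The gripper opens to 92 mm and grips with 3 to 60 N. Pads are 19 mm wide; open, the fingers measure 130 mm over their backs; the gripper's body (75 mm by 190 mm) begins 47 mm behind the grasp point.
Start: joints at [-1.404, 0.434, 0.025, 1.573, -0.012, 1.134, -0.075], TCP at [166.614, 602.396, 237.742] pointing down, gripper open.
Joint ranges: [-2.62, 2.62], [-0.44, 2.09], [-1.27, 1.32], [0.08, 2.57], [-1.32, 4.46], [0.12, 2], [-2.74, 2.74]. Speed limits (rad/s): [2.22, 2.22, 3.01, 3.01, 3.14, 3.14, 3.14].

INTERFACE

Orientations are given as a rotation vector (axis times angle).
In Python, from station import * gives the robot as it stands.
- The arm moves only by the tool arm_command, never from a script. Its argument "deltas" is one flat list of numbers, 6 for each row, row after row: the shift along the tool's x, y, z in cm, then the turn, a rotation vector about the tool's x, y, z in degrees. In form: [tx, ty, tz, wx, wy, wz, tx, ty, tz, wx, wy, wz, ...]. A call has 1 to 12 rows; each row is the pose to reach, as a shift and turn from the pose commanded when the call began, along the tool's axes at that moment; what a row does not reach only later rows make up. A row lasts 1/8 s, in which the tool goes at most 62.5 mm and 10.7 degrees, less where a joint would pass 70% of its speed; a pose out of reach is approached as far as the arm can. A call with a gripper value outside its range is refused whole. "jaw" is the opening, from 0 (shut) to 1 (fully open), set as the call begins (left out, the last holds). The fingers move at their own pace and stop on an object; "newtons" is the grip in N (left out, the last holds). Time passes only in rows, so rows that repeat a pose let the fingers close. It gives the time, the measured TCP pose, the force, the opening and the grip force at its end, in the units of the state.
- get_obs(): the state, without advancing time (a new reading comes with each control period).
- camera(name): name is "scene" or "side" or "wrist"; returns (picture, depth): 480x640x3 uint8, red, green, blue; 480x640 float32, mm along the optical axis (not along the pixel's ray), 0 where there is no reading.
- calibration(name): a dict with "mtx" (3x3 intrinsics, pixels), "R" (3x3) and "t" (3): a world point X has camera coordinates R X + t. Camera axes: x right, y down, z forward; pixel columns grow to the right and rows downward; lengths in mm; the calibration is good to about 2 mm. The wrist camera is an equidistant fisheye: a pixel r from the principal point sees the ray r / f radians off the axis. A picture is of the moment at which its call begins: read the wrist's pose just before it. calibration takes no time and is no camera call; for the wrist camera it gives the pose at the moment of the call.
- hand_in(): hands the job in; it is judged then, once.
The state is a dict: "t": time; "joints": joint angles; "dq": joint speeds; "joint_efforts": joint torques, N m; "eef_pos": TCP position; "tcp_rot": TCP orientation; "ft_force": force on the tool from outside, world axes, zero at the start; "ft_torque": the same for the moment, N m; "gripper_width": opening from 0.0 (shut) to 1.0 (fully open); "finger_force": force on a finger pad.
Only numpy, scipy, OpenCV 4.12 (cv2) and the standard library are available. Lean on these libraries where they do the work, as an engineer would, in place of code of your own. Each camera call takes 0.05 s, during which the arm holds its last target. There are 200 camera calls.

TASK

Someone left an empty tin standing on top of the worktop recycling bin: put it in the bin by pushing only. Press the bin's spring flap open with one finger and, while that finger holds it open, push the tin along the deck and through the opening with the other finger; then take the hand out so that the flap swings shut over it. Do not grip or lift the tin, and leave the jar, the shaker and the dish beside the bin where they are.

Things in the scene. Friction and masses are not known exactly. Their poses are not given: they have to be found in the camera images.
- recycling_bin: worktop recycling bin, fixed: white hollow box with a flat steel top, 250 (x) x 190 (y) x 150 mm high; origin at the centre of its underside, z up, x from flap half to deck half (away from the robot at yaw 0). x 0 to 125 mm: fixed deck, top at z = 150, 4 thick, 3 mm high rim on its outer sides (inside x = 120, y = +-90). x -100 to -2, y +-75: flap over the opening. Inside empty, 138 deep
- deck_edge (a point): middle of the straight edge of the deck over which the tin goes into the opening: (0, 0, 150) mm in the bin's frame; its axes are the bin's
- bin_flap (a joint): flap, steel plate 98 x 149 x 3 mm, 1 mm below deck level when shut (0). Hinge along the bin's y at x = -100.5, z = 148 mm, the end away from the deck; pressed down, its free edge beside the deck swings down into the bin. Value: opening angle, 0 to 1.25 rad. Spring-shut (about 1.4 N at the free edge starts it, 2.6 N at 1.2 rad); the tin's weight does not open it, the tin would stand on it
- flap_lip (a point): middle of the flap's free edge, on its upper face (moves with the flap; 98.5 mm from the hinge). An oval finger mark, 68 x 28 mm, is pressed into the flap 30 mm from this edge
- tin: empty open-topped steel tin, 52 mm diameter, 32 mm high, about 30 g, standing upright on the deck at the start, its centre 40 to 72 mm from the deck's edge; origin at the centre of its underside, z along its axis. It slides easily on the deck
- tin_center (a point): the middle of the tin, 16 mm above its underside on its axis
- sesame_jar: bystander: glass jar with a grey lid, 54 mm diameter, 85 mm high, on the worktop to the left of the bin (+y); origin at the centre of its underside
- pepper_mill: bystander: small shaker with a grey domed cap, 44 mm diameter, 90 mm high, on the worktop to the right of the bin (-y); origin at the centre of its underside
- dish_small: bystander: small square glazed dish with a little green garnish, 61 x 61 x 30 mm, on the worktop to the right of the bin (-y), nearer to the robot; origin at the centre of its underside
Mind the look-alikes: they are no part of the job. What is shaped like the tin but red is not meant.

How it is judged:
By the outcome, as a careful person would: the job done as asked, in the order asked, and still so for the second after the job is handed in, with the robot touching nothing.
It also fails if it takes over 38 s, if anything falls off the work surface, if the arm or the gripper's body presses on something with over 40 N, if the wrist force passes 120 N, or if a joint passes its speed limit or range.

## Working session

There is one attempt and no reset: what is moved stays moved. The work goes in short steps, Python scripts to look and compute and a tool call to move; the robot and the scene stay as the last step left them, time stands still between calls to the robot, and variables do not carry over. Pictures are saved under pics/ and viewed, at most 13 in all, crops included, and the job is handed in when it is done.

Besides the shell and the picture viewer there is one more tool, called after "Emit:" as a command line: name --argument value ..., lists and objects as JSON in quotes. arm_command: Moves the arm, as the interface text tells. Its arguments: {"type":"object","properties":{"deltas":{"type":"array"},"jaw":{"type":"number"},"newtons":{"type":"number"}},"required":["deltas"]}

```bash
ls; mkdir -p pics; python3 - <<'E'
from station import *
import cv2,numpy as np
for n in ("scene","side"):
    p,d=camera(n); cv2.imwrite(f"pics/{n}0.png",p[:,:,::-1]); np.savez(f"{n}0.npz",p=p,d=d,**calibration(n))
    c=calibration(n); print(n,-c["R"].T@c["t"])
o=get_obs(); print(o)
E
```

```text
pics
scene [1188.30955074  102.44226954  730.01728891]
side [1371.65265219 -546.57717984  794.42996091]
{'t': 0.1, 'joints': array([-1.40358447,  0.43515335,  0.02496143,  1.57403376, -0.01158574,
        1.13403434, -0.07510906]), 'dq': array([-0.00043643, -0.00119448,  0.0006006 , -0.00237842,  0.0009924 ,
       -0.0009892 ,  0.0004257 ]), 'joint_efforts': array([ 3.75132251e-03, -6.69122386e+01,  9.88411009e-01, -3.15143323e+01,
       -6.04048348e-02,  3.73407640e-02,  1.06229422e-04]), 'eef_pos': array([166.51775615, 601.91943138, 237.01260046]), 'tcp_rot': array([-4.22623179e-01, -3.11297674e+00,  2.32937533e-03]), 'ft_force': array([ 0.17479409, -0.32658586,  0.53844192]), 'ft_torque': array([-0.02851493,  0.0101786 , -0.00342756]), 'finger_force': 0.0, 'gripper_width': 1.0018305763361248}
```

View pics/scene0.png

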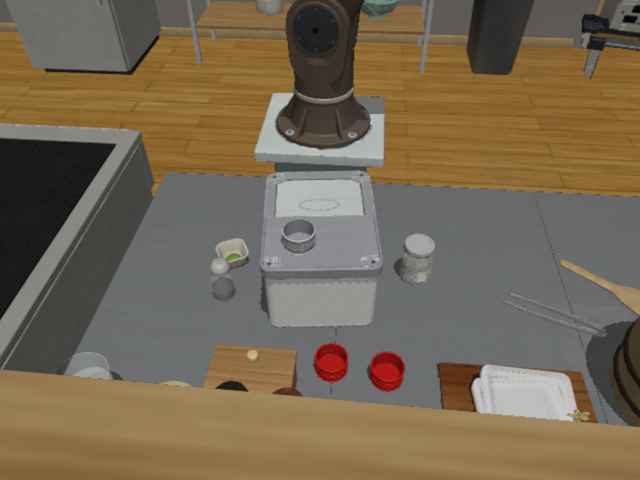

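View pics/side0.png

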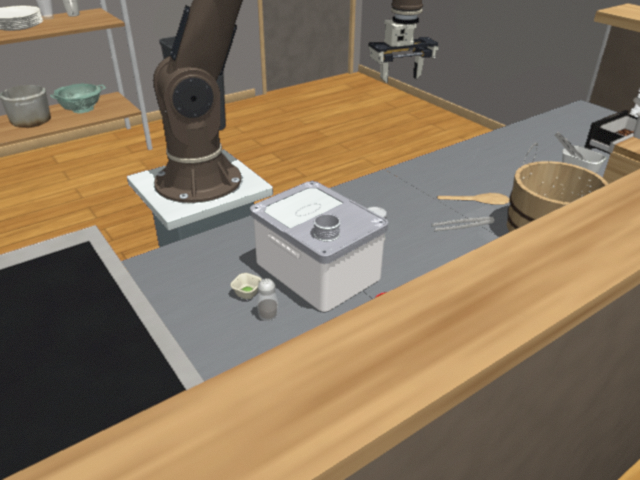

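The scene view shows the bin at about (320,225): flap on the robot's side (light plate, rows 180–216), steel tin on the deck at about (299,237), dish (232,253), shaker (222,278) and jar (418,260). The red tins at (332,362) and (387,371) are the look-alikes.

```bash
cat > h.py <<'E'
import numpy as np,cv2
def cloud(d,K,R,t):
    v,u=np.mgrid[:480,:640]; z=d.astype(float)
    X=np.stack([(u-K[0,2])/K[0,0]*z,(v-K[1,2])/K[1,1]*z,z],-1)
    return (X-t)@R
E
python3 - <<'E'
from h import *
for n in ("scene","side"):
    f=np.load(n+"0.npz"); P=cloud(f["d"],f["mtx"],f["R"],f["t"]); ok=f["d"]>0
    if n=="scene": box=np.s_[160:290,250:395]
    else: box=np.s_[175:280,240:400]
    Q=P[box][ok[box]]
    top=Q[(Q[:,2]>140)&(Q[:,2]<160)]
    print(n,len(top),"zmed",np.median(top[:,2]))
    r=cv2.minAreaRect(top[:,:2].astype(np.float32)); print(r); print(cv2.boxPoints(r))
    tin=Q[(Q[:,2]>163)&(Q[:,2]<200)]
    print("tin",len(tin),tin.min(0),tin.max(0),cv2.minEnclosingCircle(tin[tin[:,2]>172][:,:2].astype(np.float32)))
f=np.load("scene0.npz");P=cloud(f["d"],f["mtx"],f["R"],f["t"])
# ray-plane: flap corners etc.
def ray(u,v,z0):
    K,R,t=f["mtx"],f["R"],f["t"]; c=-R.T@t; r=R.T@np.linalg.solve(K,[u,v,1]); return (c+r*(z0-c[2])/r[2])[:2]
for p in [(277,180),(362,180),(364,217),(274,217)]: print(p,ray(*p,149))
E
```

```text
scene 10982 zmed 150.69265829523164
((540.4429931640625, 40.82249450683594), (254.8074951171875, 190.1760711669922), 6.739102840423584)
[[402.76105  120.3029  ]
 [425.07794  -68.559204]
 [678.12494  -38.657913]
 [655.80804  150.2042  ]]
tin 668 [583.01671879 -11.30154519 163.06618611] [637.89636888  40.68032859 185.34278027] ((610.2024536132812, 14.198988914489746), 27.69456672668457)
side 5712 zmed 149.16792393800034
((538.1461181640625, 37.91291046142578), (256.88909912109375, 198.1957244873047), 6.228211402893066)
[[399.70865  122.49107 ]
 [421.21072  -74.53484 ]
 [676.5836   -46.665253]
 [655.08154  150.36066 ]]
tin 406 [581.52113063 -16.3715384  163.03733241] [635.81563267  37.77848207 184.45698905] ((608.8197631835938, 10.231064796447754), 28.47246742248535)
(277, 180) [447.9398793  -46.35152495]
(362, 180) [434.38347362 108.52541853]
(364, 217) [535.38931    115.34738317]
(274, 217) [549.02594805 -35.93509434]
```

```bash
python3 - <<'E'
import cv2
a=cv2.imread("pics/scene0.png")[165:285,250:395]
cv2.imwrite("pics/crop0.png",cv2.resize(a,None,fx=4.8,fy=4.8,interpolation=cv2.INTER_CUBIC))
E
```

```text
(no output)
```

View pics/crop0.png

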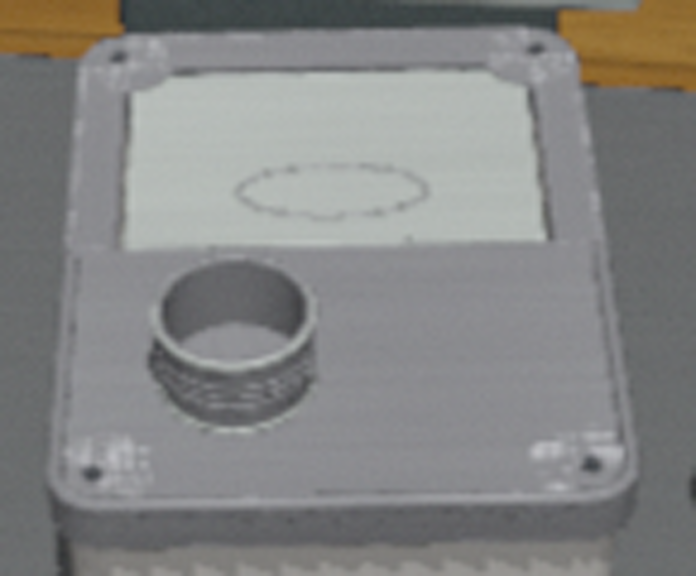

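```bash
cat >> h.py <<'E'
from scipy.spatial.transform import Rotation as Ro
BIN=np.array([540.3,40.,150.]); YAW=np.radians(6.2); RB=Ro.from_euler('z',YAW).as_matrix(); S=111.
def b2w(p): return RB@np.array(p,float)+BIN
def w2b(p): return RB.T@(np.array(p,float)-BIN)
def tips(o):
    R=Ro.from_rotvec(o["tcp_rot"]).as_matrix(); p=o["eef_pos"]+11*R[:,2]; s=19+92*o["gripper_width"]
    return w2b(p-R[:,1]*s/2),w2b(p+R[:,1]*s/2),R
def pose(B,T,psi):   # B fingertip centre in deck frame, tilt, jaw azimuth (deg, bin frame)
    T,psi=np.radians([T,psi]); c,s=np.cos(psi),np.sin(psi)
    y=np.array([np.cos(T)*c,np.cos(T)*s,np.sin(T)]); z=np.array([np.sin(T)*c,np.sin(T)*s,-np.cos(T)])
    A=np.array(B,float)-S*y
    R=RB@np.stack([np.cross(y,z),y,z],1); return b2w(np.array(B)-y*S/2)-11*R[:,2],R,A
def rows(o,wps):
    R0=Ro.from_rotvec(o["tcp_rot"]).as_matrix()
    for B,T,psi in wps:
        p,R,A=pose(B,T,psi); d=R0.T@(p-o["eef_pos"])/10; w=np.degrees(Ro.from_matrix(R0.T@R).as_rotvec())
        print("B",B,"T",T,"psi",psi,"A",A.round(0),"->",np.r_[d.round(2),w.round(1)].tolist())
E
python3 - <<'E'
from station import *
from h import *
rows(get_obs(),[((66,-35,95),22,-20)])
E
```

```text
B (66, -35, 95) T 22 psi -20 A [-31.   0.  53.] -> [-52.88, -45.17, 0.33, -17.5, -16.9, 87.2]
```

Emit:
arm_command --deltas '[-26.5,-22.5,-3,-9,-8.5,44,-52.9,-45.2,0.3,-17.5,-16.9,87.2,-52.9,-45.2,0.3,-17.5,-16.9,87.2,-52.9,-45.2,0.3,-17.5,-16.9,87.2,-52.9,-45.2,0.3,-17.5,-16.9,87.2,-52.9,-45.2,0.3,-17.5,-16.9,87.2,-52.9,-45.2,0.3,-17.5,-16.9,87.2,-52.9,-45.2,0.3,-17.5,-16.9,87.2,-52.9,-45.2,0.3,-17.5,-16.9,87.2,-52.9,-45.2,0.3,-17.5,-16.9,87.2,-52.9,-45.2,0.3,-17.5,-16.9,87.2,-52.9,-45.2,0.3,-17.5,-16.9,87.2]' --jaw 1.0

```text
t: 1.6
eef_pos: [557.2, 20.6, 235.0]
tcp_rot: [2.224, 1.73, 0.338]
ft_force: [1.0, -0.2, -0.6]
gripper_width: 1.002
finger_force: 0.0
```

```bash
python3 - <<'E'
from station import *
from h import *
o=get_obs(); a,b,R=tips(o); print(o["t"],a.round(1),b.round(1),o["joints"].round(2),o["dq"].round(2))
np.savez("w.npz",**calibration("wrist")); p,d=camera("wrist"); cv2.imwrite("pics/w1.png",p[:,:,::-1])
p,d=camera("scene"); cv2.imwrite("pics/s1.png",p[60:330,160:480,::-1])
cv2.imwrite("pics/m1.png",np.hstack([cv2.resize(cv2.imread("pics/w1.png"),(400,300)),cv2.resize(cv2.imread("pics/s1.png"),(400,300))]))
rows(get_obs(),[((66,-35,95),22,-20)])
E
```

```text
1.6 [-29.6  -4.6  53.9] [ 66.9 -40.5  95.7] [-0.83  0.15  0.67  2.1   0.12  0.57 -0.52] [ 0.13  0.05 -0.08 -0.03 -0.13 -0.    0.17]
B (66, -35, 95) T 22 psi -20 A [-31.   0.  53.] -> [0.12, -0.05, -0.02, -0.0, 0.0, -0.2]
```

View pics/m1.png

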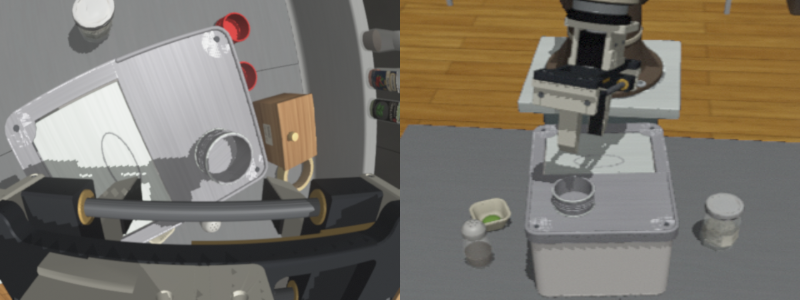

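The wrist view shows flap, mark and tin (rim centre about (362,247) full-size). Checking it against my estimate while planning the press.

```bash
python3 - <<'E'
from station import *
from h import *
w=np.load("w.npz"); K,R,t=w["mtx"],w["R"],w["t"]
def fray(u,v,z):
    x=np.array([(u-K[0,2])/K[0,0],(v-K[1,2])/K[1,1]]); r=np.hypot(*x)
    d=R.T@np.r_[np.sin(r)*x/r,np.cos(r)]; c=-R.T@t; return w2b(c+d*(z-c[2])/d[2])
for n,p,z in [("tin rim",(362,247),182),("far -y corner rim",(428,277),150),("far +y hole",(345,70),150),("deck edge +y",(188,105),150),("near +y hole",(28,205),150)]: print(n,fray(*p,z).round(1))
f=np.load("scene0.npz");K,R,t=f["mtx"],f["R"],f["t"]
rows(get_obs(),[((66,-35,z),22,-20) for z in (60,45,35,28,20,14,10)]+[((61,-35,10),22,-20)])
E
```

```text
tin rim [ 63. -27.  32.]
far -y corner rim [122.5 -93.3   0. ]
far +y hole [104.5  75.3   0. ]
deck edge +y [ 3.5 86.9  0. ]
near +y hole [-109.3   77.5    0. ]
B (66, -35, 60) T 22 psi -20 A [-31.   0.  18.] -> [0.12, -1.36, 3.23, -0.0, 0.0, -0.2]
B (66, -35, 45) T 22 psi -20 A [-31.   0.   3.] -> [0.12, -1.92, 4.62, -0.0, 0.0, -0.2]
B (66, -35, 35) T 22 psi -20 A [-31.   0.  -7.] -> [0.12, -2.3, 5.55, -0.0, 0.0, -0.2]
B (66, -35, 28) T 22 psi -20 A [-31.   0. -14.] -> [0.12, -2.56, 6.2, -0.0, 0.0, -0.2]
B (66, -35, 20) T 22 psi -20 A [-31.   0. -22.] -> [0.12, -2.86, 6.94, -0.0, 0.0, -0.2]
B (66, -35, 14) T 22 psi -20 A [-31.   0. -28.] -> [0.12, -3.08, 7.5, -0.0, 0.0, -0.2]
B (66, -35, 10) T 22 psi -20 A [-31.   0. -32.] -> [0.12, -3.23, 7.87, -0.0, 0.0, -0.2]
B (61, -35, 10) T 22 psi -20 A [-36.   0. -32.] -> [-0.06, -3.67, 7.69, -0.0, 0.0, -0.2]
```

```bash
python3 - <<'E'
from station import *
from h import *
w=calibration("wrist"); K,R,t=w["mtx"],w["R"],w["t"]
p,d=camera("wrist"); im=p[:,:,::-1].copy()
def proj(P):
    c=R@b2w(P)+t; th=np.arctan2(np.hypot(c[0],c[1]),c[2]); n=c[:2]/np.hypot(c[0],c[1]); return (K[0,0]*th*n[0]+K[0,2],K[1,1]*th*n[1]+K[1,2])
a=np.linspace(0,2*np.pi,60)
def poly(pts,col): cv2.polylines(im,[np.array([proj(q) for q in pts]).round().astype(int)],False,col,1)
poly([(66+26*np.cos(x),-35+26*np.sin(x),32) for x in a],(0,0,255))
poly([(64+26*np.cos(x),-29+26*np.sin(x),32) for x in a],(0,255,0))
poly([(0,y,0) for y in range(-90,91,10)],(255,0,0)); poly([(120,y,0) for y in range(-90,91,10)],(255,0,0))
poly([(-100,-75,-1),(-2,-75,-1),(-2,75,-1),(-100,75,-1),(-100,-75,-1)],(0,255,255))
cv2.imwrite("pics/w2.png",cv2.resize(im[20:360,0:460],None,fx=1.7,fy=1.7))
E
```

```text
(no output)
```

View pics/w2.png

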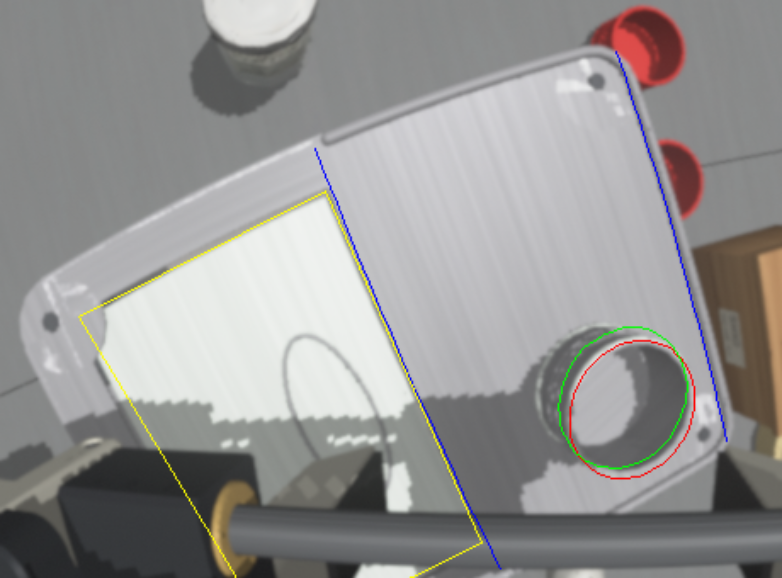

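The bin model overlays the picture to within 1–2 mm. The tin rim lies between the two circles, so the tin is at about (65,-31) in the bin frame. Pressing the flap down, with finger B going into the tin's open top.

```bash
python3 - <<'E'
from station import *
from h import *
rows(get_obs(),[((66,-31,z),22,-20) for z in (60,45,35,28,20,14,10)])
E
```

```text
B (66, -31, 60) T 22 psi -20 A [-31.   4.  18.] -> [0.35, -1.4, 3.2, -0.0, -0.0, -0.1]
B (66, -31, 45) T 22 psi -20 A [-31.   4.   3.] -> [0.35, -1.96, 4.59, -0.0, -0.0, -0.1]
B (66, -31, 35) T 22 psi -20 A [-31.   4.  -7.] -> [0.35, -2.33, 5.52, -0.0, -0.0, -0.1]
B (66, -31, 28) T 22 psi -20 A [-31.   4. -14.] -> [0.35, -2.6, 6.16, -0.0, -0.0, -0.1]
B (66, -31, 20) T 22 psi -20 A [-31.   4. -22.] -> [0.35, -2.89, 6.91, -0.0, -0.0, -0.1]
B (66, -31, 14) T 22 psi -20 A [-31.   4. -28.] -> [0.35, -3.12, 7.46, -0.0, -0.0, -0.1]
B (66, -31, 10) T 22 psi -20 A [-31.   4. -32.] -> [0.35, -3.27, 7.83, -0.0, -0.0, -0.1]
```

Emit:
arm_command --deltas '[0.35,-0.7,1.6,0,0,0,0.35,-1.4,3.2,0,0,0,0.35,-1.7,3.9,0,0,0,0.35,-1.95,4.6,0,0,0,0.35,-2.15,5.0,0,0,0,0.35,-2.35,5.5,0,0,0,0.35,-2.6,6.15,0,0,0,0.35,-2.9,6.9,0,0,0,0.35,-3.1,7.45,0,0,0,0.35,-3.25,7.8,0,0,0,0.35,-3.25,7.8,0,0,0,0.35,-3.25,7.8,0,0,0]'

```text
t: 3.25
eef_pos: [556.2, 29.4, 150.5]
tcp_rot: [2.22, 1.739, 0.34]
ft_force: [0.3, -1.1, 2.6]
gripper_width: 1.003
finger_force: 1.1
```

```bash
cat > look.py <<'E'
import sys
from station import *
from h import *
o=get_obs(); a,b,R=tips(o); print(o["t"],"A",a.round(1),"B",b.round(1),o["ft_force"].round(1))
n=sys.argv[1]
w=camera("wrist")[0]; p=camera("scene")[0]
cv2.imwrite(f"pics/{n}.png",np.hstack([cv2.resize(w[20:360,0:460],(500,370)),cv2.resize(p[150:300,230:400],(300,370))])[:,:,::-1])
E
python3 look.py l1; python3 - <<'E'
from station import *
from h import *
rows(get_obs(),[((61,-31,10),22,-20),((50,-31,10),22,-24),((40,-31,10),22,-29),((30,-31,10),22,-35),((20,-31,10),22,-40),((13,-31,10),22,-43)])
E
```

```text
3.25 A [-29.9   4.  -30.6] B [ 67.  -31.4  11.2] [ 0.3 -1.1  2.6]
B (61, -31, 10) T 22 psi -20 A [-36.   4. -32.] -> [-0.18, -0.56, -0.11, 0.0, -0.1, -0.1]
B (50, -31, 10) T 22 psi -24 A [-44.  11. -32.] -> [-0.17, -1.51, -0.49, 0.0, -1.6, 3.6]
B (40, -31, 10) T 22 psi -29 A [-50.  19. -32.] -> [-0.03, -2.33, -0.82, 0.0, -3.4, 8.3]
B (30, -31, 10) T 22 psi -35 A [-54.  28. -32.] -> [0.2, -3.09, -1.13, 0.0, -5.7, 13.8]
B (20, -31, 10) T 22 psi -40 A [-59.  35. -32.] -> [0.32, -3.82, -1.43, 0.0, -7.6, 18.5]
B (13, -31, 10) T 22 psi -43 A [-62.  39. -32.] -> [0.35, -4.33, -1.63, 0.0, -8.7, 21.3]
```

View pics/l1.png

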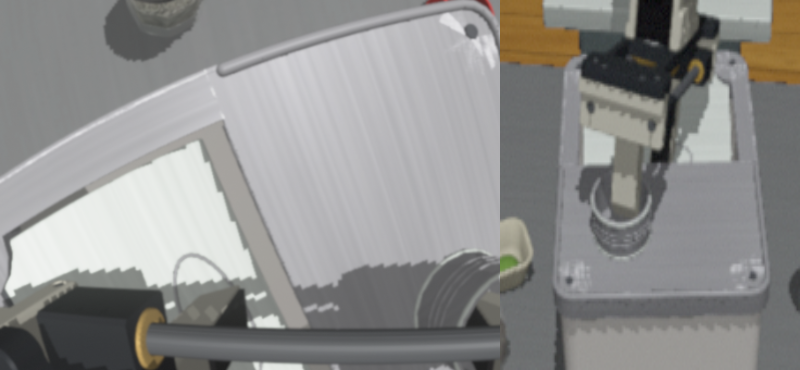

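The flap is open (gap at about (245,200) in the left pane) and finger B stands inside the tin, at about (625,200) in the right pane. I'll push the tin toward the edge from inside while A slides along the flap.

Emit:
arm_command --deltas '[-0.18,-0.56,-0.11,0,-0.1,0,-0.18,-1.0,-0.3,0,-0.8,1.8,-0.17,-1.5,-0.5,0,-1.6,3.6,-0.1,-1.9,-0.65,0,-2.5,6,-0.03,-2.33,-0.82,0,-3.4,8.3,0.08,-2.7,-1.0,0,-4.5,11,0.2,-3.1,-1.13,0,-5.7,13.8,0.26,-3.45,-1.28,0,-6.6,16.1,0.32,-3.8,-1.43,0,-7.6,18.5,0.35,-4.3,-1.6,0,-8.7,21.3,0.35,-4.3,-1.6,0,-8.7,21.3]'

```text
t: 4.72
eef_pos: [513.3, 44.3, 149.7]
tcp_rot: [2.492, 1.247, 0.245]
ft_force: [4.1, -0.1, 4.8]
gripper_width: 1.004
finger_force: 3.1
```

```bash
python3 look.py l2; python3 - <<'E'
from station import *
from h import *
p,d=camera("scene"); f=calibration("scene"); P=cloud(d,f["mtx"],f["R"],f["t"]); Q=(P[150:290,240:400]-BIN)@RB; Q=Q[d[150:290,240:400]>0]
k=(Q[:,2]>5)&(Q[:,2]<34)&(Q[:,0]>-30); T=Q[k]; print(np.percentile(T,[1,50,99],axis=0).round(1))
rows(get_obs(),[((13,-31,25),26,-43),((13,-31,41),30,-43),((30,-31,41),30,-35),((50,-31,41),30,-25),((68,-31,41),30,-15),((72,-31,41),30,-12)])
E
```

```text
4.725 A [-61.   39.5 -31.5] B [ 14.4 -30.9  10.4] [ 4.1 -0.1  4.8]
[[ -4.3 -89.2   5.1]
 [ 31.9 -29.6  21.6]
 [125.   91.4  33.8]]
B (13, -31, 25) T 26 psi -43 A [-60.  37. -24.] -> [-0.09, 0.44, -1.02, -3.9, -0.1, -0.0]
B (13, -31, 41) T 30 psi -43 A [-57.  35. -14.] -> [-0.09, 1.0, -2.11, -7.9, -0.1, -0.0]
B (30, -31, 41) T 30 psi -35 A [-49.  24. -14.] -> [0.32, 2.2, -1.62, -7.9, 3.4, -7.2]
B (50, -31, 41) T 30 psi -25 A [-37.  10. -14.] -> [0.78, 3.75, -0.99, -7.9, 7.8, -16.2]
B (68, -31, 41) T 30 psi -15 A [-25.  -6. -14.] -> [1.15, 5.31, -0.36, -7.8, 12.2, -25.2]
B (72, -31, 41) T 30 psi -12 A [-22. -11. -14.] -> [1.17, 5.71, -0.2, -7.7, 13.5, -27.9]
```

View pics/l2.png

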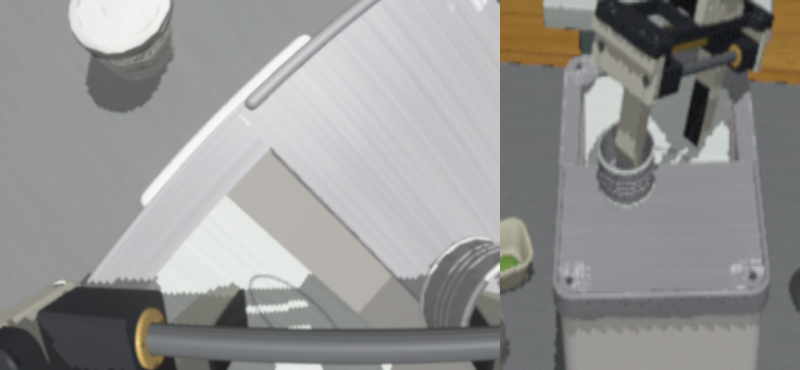

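```bash
python3 - <<'E'
from station import *
from h import *
rows(get_obs(),[((18,-34,12),22,-43),((18,-34,20),22,-43),((19,-34,32),25,-43),((20,-35,44),29,-43)])
E
```

```text
B (18, -34, 12) T 22 psi -43 A [-57.  36. -30.] -> [0.03, 0.54, 0.01, 0.1, -0.1, -0.0]
B (18, -34, 20) T 22 psi -43 A [-57.  36. -22.] -> [0.03, 0.84, -0.73, 0.1, -0.1, -0.0]
B (19, -34, 32) T 25 psi -43 A [-55.  35. -15.] -> [0.1, 1.31, -1.52, -2.9, -0.1, -0.0]
B (20, -35, 44) T 29 psi -43 A [-51.  31. -10.] -> [0.1, 1.85, -2.19, -6.9, -0.1, -0.0]
```

Emit:
arm_command --deltas '[0.03,0.54,0,0,0,0,0.03,0.84,-0.73,0,0,0,0.06,1.1,-1.1,-1.5,0,0,0.1,1.3,-1.5,-2.9,0,0,0.1,1.6,-1.85,-5,0,0,0.1,1.85,-2.2,-7,0,0,0.1,1.85,-2.2,-7,0,0]'

```text
t: 5.75
eef_pos: [518.9, 38.9, 176.0]
tcp_rot: [2.389, 1.197, 0.306]
ft_force: [0.5, -0.3, 2.6]
gripper_width: 0.999
finger_force: 1.6
```

```bash
python3 look.py l3; python3 - <<'E'
from station import *
from h import *
p,d=camera("scene"); f=calibration("scene"); P=(cloud(d,f["mtx"],f["R"],f["t"])-BIN)@RB
Q=P[d>0]; k=(abs(Q[:,0]-15)<45)&(abs(Q[:,1]+31)<40)
T=Q[k&(Q[:,2]>8)&(Q[:,2]<35)]; print(np.percentile(T,[1,50,99],axis=0).round(1))
rows(get_obs(),[((30,-31,44),29,-37),((45,-31,44),29,-29),((60,-31,44),29,-20),((72,-31,44),29,-13)])
E
```

```text
5.75 A [-53.1  30.6 -10.5] B [ 18.  -35.5  43.2] [ 0.5 -0.3  2.6]
[[ -6.3 -54.3   8.5]
 [ 29.9 -28.9  21.5]
 [ 46.3  -3.8  34.1]]
B (30, -31, 44) T 29 psi -37 A [-48.  27. -10.] -> [0.58, 0.53, 0.21, -0.1, 3.0, -5.3]
B (45, -31, 44) T 29 psi -29 A [-40.  16. -10.] -> [0.87, 1.61, 0.8, -0.1, 6.9, -12.3]
B (60, -31, 44) T 29 psi -20 A [-31.   2. -10.] -> [1.09, 2.8, 1.46, -0.1, 11.2, -20.2]
B (72, -31, 44) T 29 psi -13 A [-23.  -9. -10.] -> [1.32, 3.83, 2.02, -0.1, 14.6, -26.3]
```

View pics/l3.png

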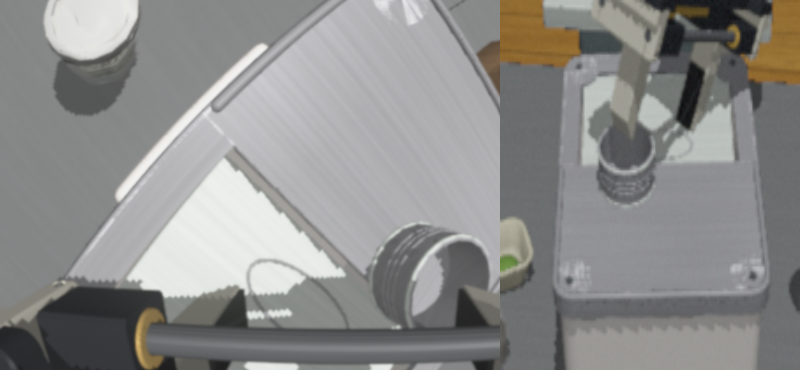

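The tin now stands on the deck at about (20,-29) mm in the bin frame, B is clear above it and the flap is still held open by A. Next: B moves over and behind the tin, then down.

```bash
python3 - <<'E'
from station import *
from h import *
rows(get_obs(),[((30,-33,45),29,-37),((45,-34,45),29,-29),((60,-35,45),29,-20),((73,-35,45),29,-13),((73,-35,45),29,-13),((73,-35,32),26,-13),((72,-35,20),24,-13),((72,-35,10),22,-13)])
E
```

```text
B (30, -33, 45) T 29 psi -37 A [-48.  25.  -9.] -> [0.43, 0.7, 0.18, -0.1, 3.0, -5.3]
B (45, -34, 45) T 29 psi -29 A [-40.  13.  -9.] -> [0.65, 1.84, 0.81, -0.1, 6.9, -12.3]
B (60, -35, 45) T 29 psi -20 A [-31.  -2.  -9.] -> [0.8, 3.09, 1.5, -0.1, 11.2, -20.2]
B (73, -35, 45) T 29 psi -13 A [-22. -13.  -9.] -> [1.1, 4.18, 2.1, -0.1, 14.6, -26.3]
B (73, -35, 45) T 29 psi -13 A [-22. -13.  -9.] -> [1.1, 4.18, 2.1, -0.1, 14.6, -26.3]
B (73, -35, 32) T 26 psi -13 A [-24. -13. -17.] -> [1.06, 3.63, 2.96, 2.8, 13.9, -26.7]
B (72, -35, 20) T 24 psi -13 A [-27. -12. -25.] -> [0.97, 3.04, 3.79, 4.8, 13.5, -26.9]
B (72, -35, 10) T 22 psi -13 A [-28. -12. -32.] -> [0.95, 2.62, 4.48, 6.7, 13.0, -27.2]
```

Emit:
arm_command --deltas '[0.43,0.7,0.18,0,3,-5.3,0.65,1.84,0.81,0,6.9,-12.3,0.8,3.1,1.5,0,11.2,-20.2,1.1,4.2,2.1,0,14.6,-26.3,1.1,4.2,2.1,0,14.6,-26.3,1.1,4.2,2.1,0,14.6,-26.3,1.06,3.63,2.96,2.8,13.9,-26.7,1.0,3.04,3.8,4.8,13.5,-26.9,0.95,2.6,4.5,6.7,13,-27.2,0.95,2.6,4.5,6.7,13,-27.2,0.95,2.6,4.5,6.7,13,-27.2]'

```text
t: 7.28
eef_pos: [561.4, 20.3, 149.7]
tcp_rot: [2.114, 1.88, 0.368]
ft_force: [1.0, 0.0, 2.0]
gripper_width: 1.0
finger_force: 1.0
```

```bash
python3 look.py l4; python3 - <<'E'
from station import *
from h import *
rows(get_obs(),[((66,-35,10),22,-14),((60,-36,10),22,-16),((54,-37,10),22,-18),((48,-38,10),22,-21),((42,-39,10),22,-24),((36,-40,10),22,-27),((30,-41,10),22,-30),((25,-41,10),22,-32)])
E
```

```text
7.275 A [-27.2 -11.3 -31.5] B [ 73.  -34.2  10.4] [1. 0. 2.]
B (66, -35, 10) T 22 psi -14 A [-34. -10. -32.] -> [-0.13, -0.63, -0.21, 0.2, -0.4, 1.0]
B (60, -36, 10) T 22 psi -16 A [-39.  -8. -32.] -> [-0.17, -1.14, -0.42, 0.2, -1.1, 2.9]
B (54, -37, 10) T 22 psi -18 A [-44.  -5. -32.] -> [-0.2, -1.65, -0.63, 0.2, -1.9, 4.7]
B (48, -38, 10) T 22 psi -21 A [-48.  -1. -32.] -> [-0.15, -2.14, -0.83, 0.2, -3.0, 7.5]
B (42, -39, 10) T 22 psi -24 A [-52.   3. -32.] -> [-0.09, -2.62, -1.02, 0.2, -4.2, 10.3]
B (36, -40, 10) T 22 psi -27 A [-56.   7. -32.] -> [-0.04, -3.08, -1.21, 0.2, -5.3, 13.1]
B (30, -41, 10) T 22 psi -30 A [-59.  10. -32.] -> [0.01, -3.53, -1.39, 0.2, -6.4, 15.9]
B (25, -41, 10) T 22 psi -32 A [-62.  14. -32.] -> [0.08, -3.92, -1.55, 0.2, -7.2, 17.7]
```

View pics/l4.png

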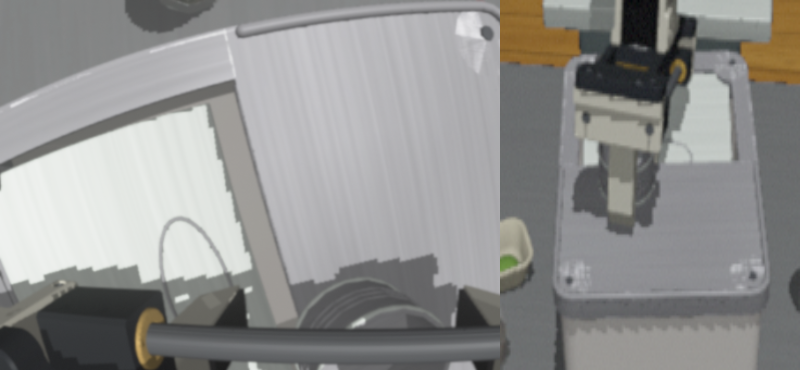

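B is behind the tin (right pane: finger at (622,195) in front of the rim), flap held open. Pushing the tin through.

Emit:
arm_command --deltas '[-0.13,-0.63,-0.21,0.2,-0.4,1,-0.17,-1.14,-0.42,0.2,-1.1,2.9,-0.2,-1.65,-0.63,0.2,-1.9,4.7,-0.15,-2.14,-0.83,0.2,-3,7.5,-0.09,-2.62,-1.02,0.2,-4.2,10.3,-0.04,-3.08,-1.21,0.2,-5.3,13.1,0,-3.5,-1.4,0.2,-6.4,15.9,0.08,-3.9,-1.55,0.2,-7.2,17.7,0.08,-3.9,-1.55,0.2,-7.2,17.7,0.08,-3.9,-1.55,0.2,-7.2,17.7]'

```text
t: 8.62
eef_pos: [520.4, 26.4, 149.8]
tcp_rot: [2.373, 1.49, 0.29]
ft_force: [3.4, 1.1, 5.0]
gripper_width: 0.998
finger_force: 3.1
```

```bash
python3 look.py l5; python3 - <<'E'
from station import *
from h import *
rows(get_obs(),[((20,-41,10),22,-31),((15,-41,10),22,-35)])
rows(get_obs(),[((35,-41,60),22,-31),((35,-41,130),22,-31)])
E
```

```text
8.625 A [-61.3  13.7 -31.2] B [ 25.8 -40.7  10.3] [3.4 1.1 5. ]
B (20, -41, 10) T 22 psi -31 A [-68.  12. -32.] -> [-0.42, -0.47, -0.16, 0.0, 0.3, -0.9]
B (15, -41, 10) T 22 psi -35 A [-69.  18. -32.] -> [-0.3, -0.85, -0.31, -0.0, -1.2, 2.8]
B (35, -41, 60) T 22 psi -31 A [-53.  12.  18.] -> [0.38, 2.59, -4.31, 0.0, 0.3, -0.9]
B (35, -41, 130) T 22 psi -31 A [-53.  12.  88.] -> [0.38, 5.21, -10.8, 0.0, 0.3, -0.9]
```

View pics/l5.png

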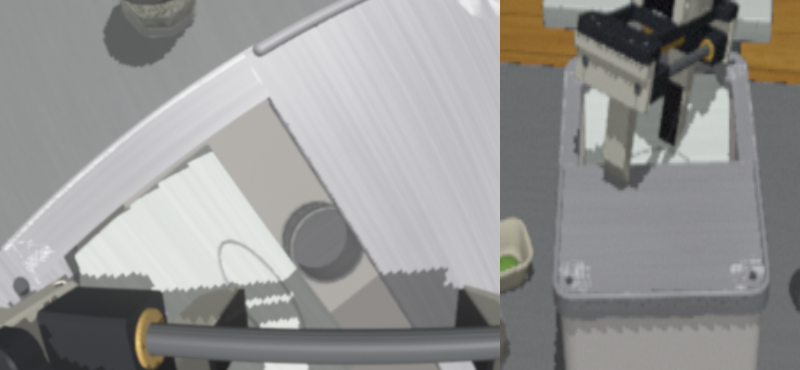

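The tin has gone through: it lies on the bin floor, seen through the gap at (322,240) in the left pane. Withdrawing the hand upward so that the flap shuts.

Emit:
arm_command --deltas '[0.2,0.9,-0.9,0,0,0,0.38,1.7,-2.2,0,0,0,0.38,2.2,-3.3,0,0,0,0.38,2.6,-4.3,0,0,0,0.38,3.9,-7.5,0,0,0,0.38,5.2,-10.8,0,0,0,0.38,5.2,-10.8,0,0,0,0.38,5.2,-10.8,0,0,0,0.38,5.2,-10.8,0,0,0]'

```text
t: 9.85
eef_pos: [527.7, 25.7, 267.7]
tcp_rot: [2.374, 1.49, 0.284]
ft_force: [0.1, -0.3, -0.5]
gripper_width: 0.999
finger_force: 0.0
```

```bash
python3 look.py l6; python3 - <<'E'
from station import *
from h import *
p,d=camera("scene"); f=calibration("scene"); P=(cloud(d,f["mtx"],f["R"],f["t"])-BIN)@RB; Q=P[d>0]
k=(Q[:,0]>-40)&(Q[:,0]<-8)&(abs(Q[:,1])<65)&(Q[:,2]<15); print("flap z",np.percentile(Q[k,2],[2,50,98]).round(1),k.sum())
E
```

```text
9.85 A [-54.3  12.2  86.9] B [ 33.1 -42.3 128.2] [ 0.1 -0.3 -0.5]
flap z [-2.   0.   2.3] 917
```

View pics/l6.png

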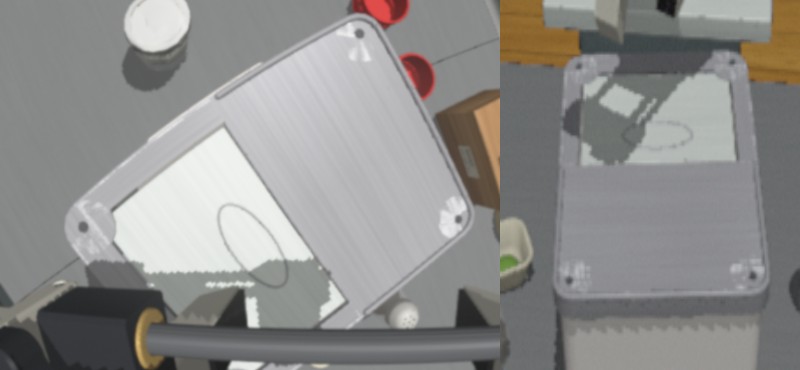

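The flap is shut at deck level, the deck is empty, the bystanders are in place and the hand is clear.

```bash
python3 -c "
from station import *
print(hand_in())"
```

```text
the job is handed in; nothing more can be done
None
```

The tin is in the bin, moved by pushing only (first against its inside wall, then from behind) with the flap held open throughout; the flap has swung shut, the jar, shaker and dish were not touched, and the job is handed in at about 10 s.

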